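Load the hot brass die into the foil press holder with sprung tongs

TASK

The brass die in the rack is hot, so use the sprung tongs from their stand to pick it up by its stem and push it down between the red sprung jaws of the die holder until you feel it bottom firmly, fully home, but without forcing it. Then let go of it and put the tongs back upright in their stand. Never touch the brass die with the gripper, and leave everything else alone.

Things in the scene. Friction and masses are not known exactly. Their poses are not given: they have to be found in the camera images.
- tongs_grip (a point): midway between the two red finger pads of sprung steel tongs that stand tips down in the stand. 60 mm above the tips, 38 mm below the tongs' top. Each pad 20 mm wide (x), 30 mm tall. Own z up; own y is the line along which the arms close. Width over the pads: 35 mm free, 30 mm when the tips are shut on a 10 mm stem. Mass about 80 g
- tongs: the same tongs, 98 mm tall: origin between the tips, at their lower ends; z up, y the closing line (a half turn about z is the same). Tips 14 mm wide (x), 5 mm thick; gap between them 24 mm free, 10 mm shut on a stem. Let go to their free width, the tongs slip out of the gripper
- tong_left (a joint): hinge of one tongs arm (the other moves alike), 32 mm above point tongs_grip: 0 rad = sprung open, 0.076 = shut on a 10 mm stem, 0.11 = end stop. Squeezing force at the pads about 2 N at first, 8 N when shut on the stem; the tips move 2.9 times as far as the pads
- stand_floor (a point): tongs stand: olive pocket on a dark 80 mm square foot. The point is the centre of the pocket's floor, 5 mm above the table. Pocket 20 mm (x) by 40 mm (y) inside, 26 mm deep, rim 31 mm above the table; the tongs stand in it on their tips, closing line along the stand's y
- brass_die_mid (a point): the hot brass die, 37 mm tall, about 90 g: square foot 22 x 22 mm, 23 mm tall; on it a stem 14 mm long (x), 10 mm thick (y), 14 mm tall. The point is on its axis half-way up, 4.5 mm below the shoulder round the stem. The tongs straddle the stem across its thickness (tongs' y along die's y), tips resting on the shoulder, so that they can push down on it
- brass_die: the same brass die: origin at the centre of its underside, z up. It stands in one of the three pockets of an aluminium rack (pockets 32 x 32 mm, 6 mm deep, floor 6 mm above the table, 48 mm apart)
- holder: die holder, fixed olive block 70 x 100 mm, 30 mm tall; origin under its centre at table height, z up. In its middle a well: walls at +-12.2 mm along x (3 mm lead-in above), two red sprung jaws along y, 19 mm apart at rest, sloping faces widen this to 27 mm at the top. The die goes in foot first, its y along the holder's y (either way round)
- holder_mouth (a point): centre of the holder's mouth, 30 mm above the table; axes as the holder's. Pushing a die in between the jaws takes 5 to 10 N, sliding it on 1 to 5 N. The well's bottom is packing of unknown thickness, 14.5 to 19.5 mm below this point; home = the die's underside rests on it. A steady push of 8 N or more shows that it has bottomed; over 30 N is forcing it
- steel_die_a_mid (a point): a dark steel die of the same shape in another pocket, not to be moved; the point is half-way up
- steel_die_b_mid (a point): a dark steel die of the same shape in another pocket, not to be moved; the point is half-way up
- home_pin (a joint): sprung sensing pin, 6 mm thick, in the middle of the well's bottom, standing 2.5 mm proud of the packing; 0 = free, 0.0025 m = pushed flush by a die that is fully home
- ink_tin: red ink tin, 68 mm across, 55 mm tall, bystander
- screw_jar: jar, 50 mm across, 70 mm tall, bystander
- tape_roll: yellow roll, 70 mm across, 19 mm tall, lying flat, bystander
- ink_knife: ink spatula lying flat, bystander
- screw_tin: small open tin, 64 mm across, 18 mm tall, bystander

How it is judged:
By the outcome, as a careful person would: the job done as asked, in the order asked, and still so for the second after the job is handed in, with the robot touching nothing.
It also fails if it takes over 64 s, if anything falls off the work surface, if the arm or the gripper's body presses on something with over 40 N, if the wrist force passes 120 N, or if a joint passes its speed limit or range.

ROBOT

A 7-joint arm with a two-finger parallel gripper is mounted at the origin on the work surface. World frame = base frame: x ahead of the robot, y to its left, z up, the work surface at z = 0. Lengths are in m, angles in rad, forces in N, time in s.
With the tool pointing down it reaches from about 0.4 to 0.85 m from the base axis. Payload 10.4 kg.
Tool frame: the origin (TCP) lies between the finger pads; the fingertips stand 14 mm ahead of it and the grasp point (between the pads) lies 5 mm behind it; z points along the fingers, y is the line along which they close (so a half turn about z gives the same grasp; the last joint's range is limited). The gripper opens to 87 mm and grips with 3 to 60 N. Pads are 19 mm wide; open, the fingers measure 117 mm over their backs; the gripper's body (75 mm by 190 mm) begins 51 mm behind the grasp point.
Start: joints at [1.176, 0.332, -0.065, 1.46, 0.022, 1.35, -0.088], TCP at [0.227, -0.582, 0.237] pointing down, gripper open.
Joint ranges: [-2.6, 2.6], [-0.5, 2.12], [-1.47, 1.34], [0.16, 2.42], [-1.27, 4.41], [0.06, 2.06], [-2.6, 2.6]. Speed limits (rad/s): [2.22, 2.22, 2.79, 2.79, 3.14, 3.14, 3.14].

INTERFACE

Orientations are given as a unit quaternion [w, x, y, z].
In Python, from station import sense, get_image, close_job gives the robot as it stands. The module is installed in compiled form; this text tells all that it offers.
- The arm moves only by the tool move_arm, never from a script. Its argument "motion" is one flat list of numbers, 5 for each row, row after row: the opening in per cent of the stroke, from 0 (shut) to 100 (fully open), then the shift along the tool's x, y, z in cm, then the turn about the tool's z in units of 5 degrees (1.0 is 5 degrees). In form: [fingers, x, y, z, yaw, fingers, x, y, z, yaw, ...]. A call has 1 to 5 rows; each row is the pose to reach, as a shift and turn from the pose commanded when the call began, along the tool's axes at that moment; what a row does not reach only later rows make up. A row lasts 1/12 s, in which the tool goes at most 41.7 mm and 7.16 degrees, less where a joint would pass 70% of its speed; a pose out of reach is approached as far as the arm can. A call with a gripper value outside its range is refused whole. The fingers move at their own pace and stop on an object; "newtons" is the grip in N (left out, the last holds). Time passes only in rows, so rows that repeat a pose let the fingers close. It gives the time, the measured TCP pose, the force, the opening and the grip force at its end, in the units of the state.
- sense(): the state, without advancing time (a new reading comes with each control period).
- get_image(name): name is "scene" or "side" or "wrist"; returns a dict with "pixels" (420x560x3 uint8, blue, green, red), "K" (3x3 intrinsics, pixels), "rvec" (rotation vector, rad) and "tvec" (3), from world to camera coordinates, as OpenCV has them. Camera axes: x right, y down, z forward; pixel columns grow to the right and rows downward; lengths in m; the calibration is good to about 2 mm. A picture is of the moment at which its call begins. There is no depth.
- close_job(): hands the job in; it is judged then, once.
The state is a dict: "t": time; "joints": joint angles; "qd": joint speeds; "joint_efforts": joint torques, N m; "eef_pos": TCP position; "tool_rot": TCP orientation; "wrist_force": force on the tool from outside, world axes, zero at the start; "wrist_torque": the same for the moment, N m; "gripper_width": opening from 0.0 (shut) to 1.0 (fully open); "grip_force": force on a finger pad.
Only numpy, scipy, OpenCV 4.12 (cv2) and the standard library are available. Lean on these libraries where they do the work, as an engineer would, in place of code of your own. Each camera call takes 0.05 s, during which the arm holds its last target. There are 200 camera calls.

## Working session

There is one attempt and no reset: what is moved stays moved. The work goes in short steps, Python scripts to look and compute and a tool call to move; the robot and the scene stay as the last step left them, time stands still between calls to the robot, and variables do not carry over. Pictures are saved under pics/ and viewed, at most 10 in all, crops included, and the job is handed in when it is done.

Besides the shell and the picture viewer there is one more tool, called after ">>>" by a JSON object that holds its "fn" and its "kwargs". move_arm: Moves the arm, as the interface text tells. Its arguments: {"type":"object","properties":{"motion":{"type":"array","items":{"type":"number"}},"newtons":{"type":"number"}},"required":["motion"]}

```bash
mkdir -p pics; cat > h.py <<'E'
import numpy as np, cv2
from station import sense, get_image, close_job
def snap(n,f,crop=None,s=1):
    d=get_image(n); p=d["pixels"]
    np.savez(f"pics/{f}.npz",K=d["K"],r=d["rvec"],t=d["tvec"],p=p)
    if crop: x0,y0,x1,y1=crop; p=p[y0:y1,x0:x1]
    cv2.imwrite(f"pics/{f}.png",cv2.resize(p,None,fx=s,fy=s,interpolation=cv2.INTER_CUBIC)); return d
def ray(f,u,v):
    d=np.load(f"pics/{f}.npz"); R=cv2.Rodrigues(d["r"])[0]; t=d["t"].ravel()
    return -R.T@t, R.T@np.linalg.inv(d["K"])@[u,v,1]
def at(f,u,v,z):
    c,r=ray(f,u,v); return c+r*(z-c[2])/r[2]
def proj(f,P):
    d=np.load(f"pics/{f}.npz"); return cv2.projectPoints(np.array(P,float).reshape(-1,3),d["r"],d["t"],d["K"],None)[0].reshape(-1,2)
E
python3 - <<'E'
from h import *
for n in("scene","side"): snap(n,n,s=1.42)
a=np.load("pics/scene.npz");b=np.load("pics/side.npz")
print(ray("scene",280,210),ray("side",280,210)); s=sense();print(s)
E
```

```text
(array([ 0.9643361 , -0.3260634 ,  0.77349393]), array([-0.39333157,  0.47632842, -0.7863934 ])) (array([0.25531825, 0.61872303, 0.60288191]), array([ 0.41526414, -0.67323168, -0.61189018]))
{'t': 0.1, 'joints': array([ 1.17643679,  0.33278441, -0.06469722,  1.46086366,  0.02158176,
        1.34992086, -0.08847166]), 'qd': array([-0.00013645, -0.00109562, -0.00076283, -0.00266677,  0.00109709,
        0.00113973,  0.00045111]), 'joint_efforts': array([ 2.16058528e-03, -6.24547577e+01,  2.53938662e-02, -3.90715742e+01,
       -6.13454869e-02,  3.66270065e-02,  9.98988071e-05]), 'eef_pos': array([ 0.22691193, -0.58198945,  0.23584562]), 'tool_rot': array([-6.25511105e-04,  9.82770044e-01,  1.84831356e-01, -1.39415249e-04]), 'wrist_force': array([0.75492548, 0.81728414, 0.6502788 ]), 'wrist_torque': array([ 0.00251699,  0.02380368, -0.00642107]), 'grip_force': 0.0, 'gripper_width': 1.000133569152478}
```

View pics/scene.png

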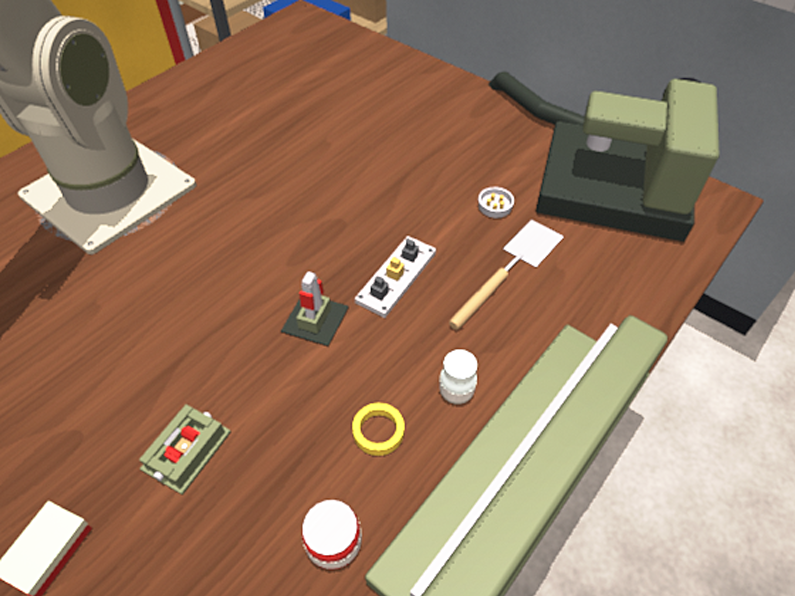

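View pics/side.png

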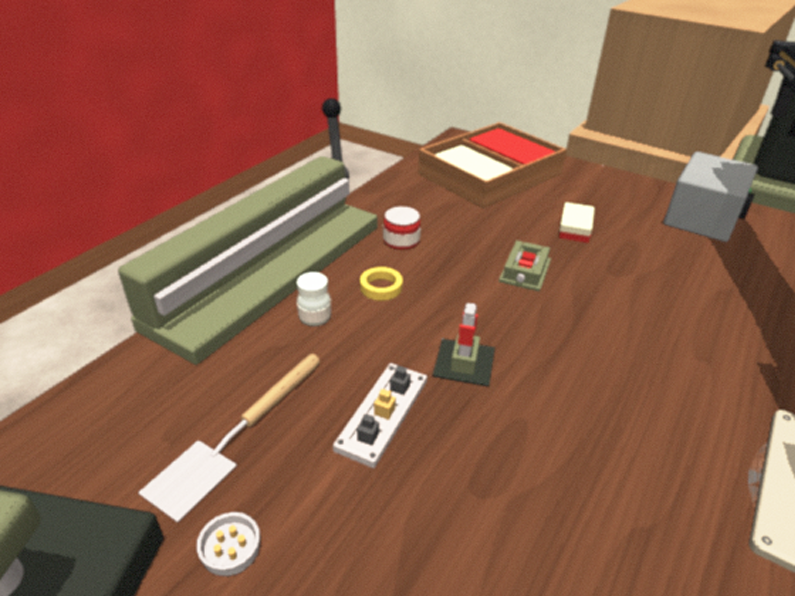

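Scene picture (display pixels, ×1.42): tongs stand at about (313,315), brass stem at (396,264), the middle pocket, and holder centre at about (185,446). In the side picture these are (466,350), (385,400) and (527,262). Rough triangulation next.

```bash
python3 - <<'E'
from h import *
q=1.42
for n,l in {"foot corners":([(302,290),(348,297),(328,344),(283,336)],0.004),"padmid":([(312,300)],.065),"die stem top":([(396,259)],.043),"steel":([(378,281),(411,240)],.043),"rack corners":([(410,236),(436,246),(384,313),(356,299)],.012),"holder":([(187,406),(229,432),(181,490),(141,460),(185,446)],.03)}.items():
    print(n,[at("scene",u/q,v/q,z)[:2].round(3).tolist() for u,v in l])
for n,l in {"foot":([(442,341),(495,347),(490,384),(434,377)],.004),"padmid":([(467,334)],.065),"die stem top":([(385,393)],.043),"steel":([(401,369),(368,420)],.043),"holder":([(515,241),(551,247),(544,287),(502,279),(527,260)],.03)}.items():
    print("side",n,[at("side",u/q,v/q,z)[:2].round(3).tolist() for u,v in l])
R=cv2.Rodrigues
from scipy.spatial.transform import Rotation as Ro
s=sense();w=s['tool_rot'];print(Ro.from_quat(np.r_[w[1:],w[0]]).as_matrix().round(3))
d=snap("wrist","w0");c,r=ray("w0",280,210);print(c,r,d["K"])
E
```

```text
Traceback (most recent call last):
ValueError: too many values to unpack (expected 2)
```

```bash
python3 - <<'E'
from h import *
q=1.42
for n,(l,z) in {"foot corners":([(302,290),(348,297),(328,344),(283,336)],0.004),"padmid":([(312,300)],.065),"die stem top":([(396,259)],.043),"steel":([(378,281),(411,240)],.043),"rack corners":([(410,236),(436,246),(384,313),(356,299)],.012),"holder":([(187,406),(229,432),(181,490),(141,460),(185,446)],.03)}.items():
    print(n,[at("scene",u/q,v/q,z)[:2].round(3).tolist() for u,v in l])
for n,(l,z) in {"foot":([(442,341),(495,347),(490,384),(434,377)],.004),"padmid":([(467,334)],.065),"die stem top":([(385,393)],.043),"steel":([(401,369),(368,420)],.043),"holder":([(515,241),(551,247),(544,287),(502,279),(527,260)],.03)}.items():
    print("side",n,[at("side",u/q,v/q,z)[:2].round(3).tolist() for u,v in l])
from scipy.spatial.transform import Rotation as Ro
s=sense();w=s['tool_rot'];print(Ro.from_quat(np.r_[w[1:],w[0]]).as_matrix().round(3))
d=snap("wrist","w0");c,r=ray("w0",280,210);print(c,r,d["K"])
E
```

```text
foot corners [[0.45, 0.055], [0.517, 0.092], [0.554, 0.006], [0.491, -0.027]]
padmid [[0.515, 0.021]]
die stem top [[0.547, 0.176]]
steel [[0.554, 0.123], [0.539, 0.224]]
rack corners [[0.514, 0.253], [0.562, 0.263], [0.586, 0.099], [0.534, 0.092]]
holder [[0.49, -0.2], [0.563, -0.189], [0.577, -0.279], [0.506, -0.286], [0.534, -0.238]]
side foot [[0.55, 0.01], [0.479, -0.022], [0.452, 0.051], [0.523, 0.083]]
side padmid [[0.499, 0.041]]
side die stem top [[0.543, 0.177]]
side steel [[0.549, 0.129], [0.535, 0.225]]
side holder [[0.56, -0.272], [0.499, -0.29], [0.465, -0.17], [0.53, -0.151], [0.518, -0.227]]
[[ 0.932  0.363 -0.001]
 [ 0.363 -0.932  0.001]
 [-0.    -0.001 -1.   ]]
[ 0.29139882 -0.55700163  0.38278209] [-0.23863637 -0.08916396 -0.96703208] [[335.53411856   0.         280.89258842]
 [  0.         335.53411856 207.83850822]
 [  0.           0.           1.        ]]
```

>>> {"fn": "move_arm", "kwargs": {"motion": [100, 3.6, -1.9, 0, 0, 100, 7.2, -3.8, 0, 0, 100, 10.8, -5.7, 0, 0, 100, 14.4, -7.6, 0, 0, 100, 18, -9.5, 0, 0]}}

```text
t: 0.57
eef_pos: [0.3611, -0.4267, 0.2364]
tool_rot: [-0.0, 0.983, 0.185, -0.0]
wrist_force: [1.3, -0.3, -0.5]
gripper_width: 1.0
grip_force: 0.0
```

>>> {"fn": "move_arm", "kwargs": {"motion": [100, 3.6, -1.9, 0, 0, 100, 7.2, -3.8, 0, 0, 100, 10.8, -5.7, 0, 0, 100, 14.4, -7.6, 0, 0, 100, 18, -9.5, 0, 0]}}

```text
t: 0.98
eef_pos: [0.4943, -0.2728, 0.2366]
tool_rot: [0.0, 0.983, 0.185, -0.0]
wrist_force: [0.1, -0.7, 1.1]
gripper_width: 0.997
grip_force: 0.0
```

>>> {"fn": "move_arm", "kwargs": {"motion": [100, 2.4, -1, 0, 0, 100, 4.7, -1.9, 0, 0, 100, 4.7, -1.9, 0, 0, 100, 4.7, -1.9, 0, 0]}}

```text
t: 1.32
eef_pos: [0.531, -0.2383, 0.2361]
tool_rot: [-0.0, 0.982, 0.186, -0.0]
wrist_force: [-0.9, -0.4, 1.0]
gripper_width: 0.999
grip_force: 0.0
```

```bash
python3 - <<'E'
from h import *
snap("wrist","w1",s=1.42);s=sense();print(s['t'],s['eef_pos'],s['tool_rot'],s['wrist_force'])
E
```

```text
1.3667 [ 0.53011509 -0.23981518  0.2361818 ] [-6.44200803e-05  9.82725460e-01  1.85068977e-01 -3.73109253e-04] [-0.86449789 -0.73133133 -0.12164636]
```

View pics/w1.png

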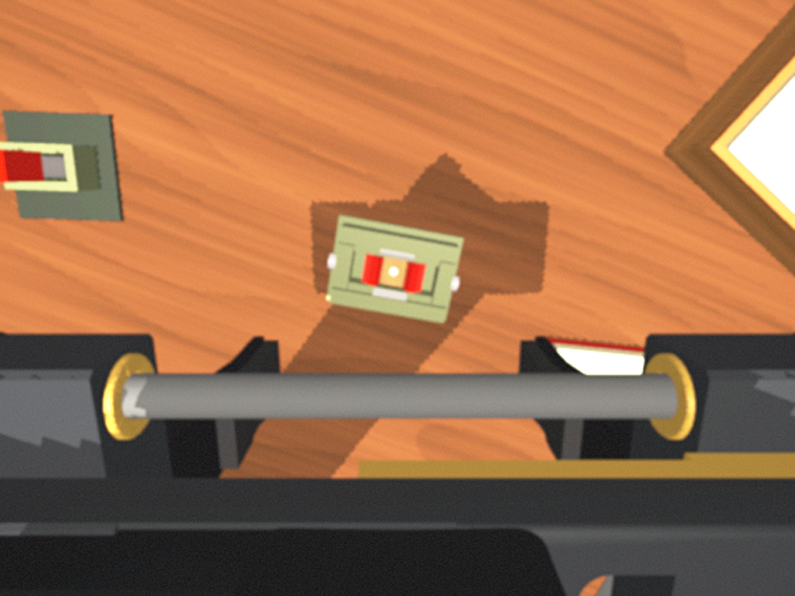

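Wrist view: holder top corners at (341,216), (463,237), (444,323), (329,300), pin at (393,271), and the stand's foot right edge at (113,115)-(123,220). The pocket's long axis runs along the image x axis.

```bash
python3 - <<'E'
from h import *
q=1.42
P=np.array([at("w1",u/q,v/q,.03)[:2] for u,v in [(341,216),(463,237),(444,323),(329,300)]])
print(P.round(4),P.mean(0)); 
for i in range(4):
    e=P[(i+1)%4]-P[i];print(np.linalg.norm(e).round(4),np.degrees(np.arctan2(e[1],e[0])).round(1))
print("pin",at("w1",393/q,271/q,.0155))
F=np.array([at("w1",u/q,v/q,.004)[:2] for u,v in [(113,115),(123,220),(20,218),(4,112)]]);print(F,F.mean(0))
for i in range(4):
    e=F[(i+1)%4]-F[i];print(np.linalg.norm(e).round(4),np.degrees(np.arctan2(e[1],e[0])).round(1))
E
```

```text
[[ 0.5512 -0.1846]
 [ 0.5698 -0.274 ]
 [ 0.503  -0.2868]
 [ 0.4878 -0.1976]] [ 0.52793735 -0.23576235]
0.0913 -78.3
0.068 -169.1
0.0905 99.7
0.0648 11.6
pin [ 0.52403233 -0.23594196  0.0155    ]
[[ 0.55601019  0.00170901]
 [ 0.48202491 -0.02335202]
 [ 0.45382521  0.05265242]
 [ 0.52826286  0.07807766]] [0.50503079 0.02727177]
0.0781 -161.3
0.0811 110.4
0.0787 18.9
0.0813 -70.0
```

>>> {"fn": "move_arm", "kwargs": {"motion": [100, 1.1, -3.9, 0, 0, 100, 2.2, -7.8, 0, 0, 100, 3.3, -11.7, 0, 0, 100, 4.4, -15.6, 0, 0, 100, 5.5, -19.5, 0, 0]}}

```text
t: 1.78
eef_pos: [0.5098, -0.038, 0.2366]
tool_rot: [0.0, 0.983, 0.183, -0.0]
wrist_force: [1.6, -0.2, 0.3]
gripper_width: 1.0
grip_force: 0.0
```

>>> {"fn": "move_arm", "kwargs": {"motion": [100, 1, -3.5, 1.5, 0, 100, 1.7, -6.2, 4, 0, 100, 1.7, -6.2, 4, 0, 100, 1.7, -6.2, 4, 0]}}

```text
t: 2.12
eef_pos: [0.5029, 0.0257, 0.1955]
tool_rot: [0.0, 0.983, 0.185, -0.001]
wrist_force: [-1.3, -0.9, 0.8]
gripper_width: 0.995
grip_force: 0.0
```

```bash
python3 - <<'E'
from h import *
snap("wrist","w2",s=1.42);s=sense();print(s['t'],s['eef_pos'],s['tool_rot'],s['wrist_force'])
E
```

```text
2.1667 [0.50373789 0.02439813 0.19638445] [ 3.84341415e-04  9.82879561e-01  1.84248319e-01 -4.22491426e-04] [ 0.32122275 -1.03706225 -0.22354516]
```

View pics/w2.png

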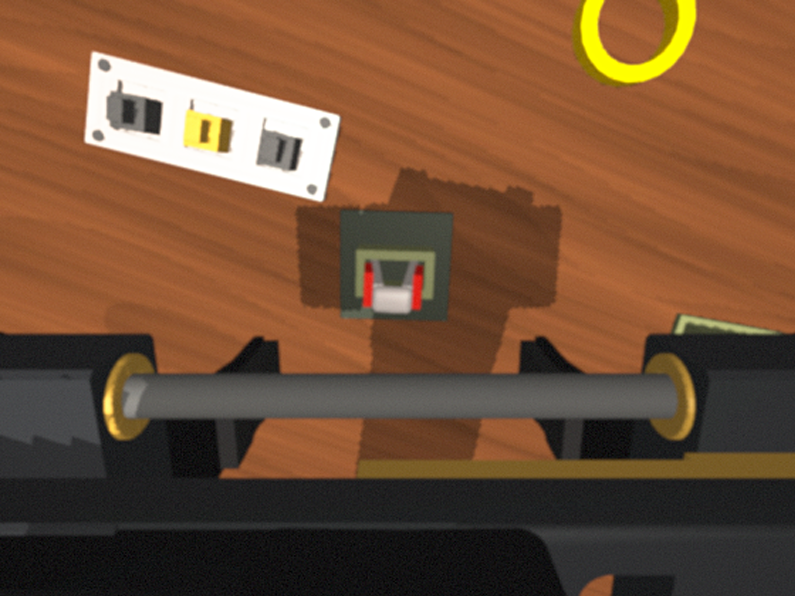

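The foot corners are at (340,210), (453,212), (448,321), (341,318), with the red pads at x≈368 and 418 (v≈285) and the tongs' top at (393,298). The rack is upper left with the brass die at about (207,131).

```bash
python3 - <<'E'
from h import *
q=1.42
def e(l,z,f="w2"):
    F=np.array([at(f,u/q,v/q,z)[:2] for u,v in l]);print(F.round(4).tolist(),F.mean(0).round(4))
    for i in range(len(l)):
        k=F[(i+1)%len(l)]-F[i];print("  ",np.linalg.norm(k).round(4),np.degrees(np.arctan2(k[1],k[0])).round(1))
e([(340,210),(453,212),(448,321),(341,318)],.004)
print("rim");e([(357,250),(436,250),(432,299),(355,297)],.031)
print("padtops inner");e([(374,262),(412,262)],.080)
print("top");e([(393,299)],.103)
print("rack");e([(92,52),(340,116),(323,201),(84,144)],.012)
print("steel,brass");e([(133,112),(279,151)],.03); e([(205,130)],.03)
p=np.load("pics/w2.npz")["p"]
cv2.imwrite("pics/c1.png",np.hstack([cv2.resize(p[60:130,55:155],(500,350),interpolation=2),cv2.resize(p[160:230,235:295],(300,350),interpolation=2)]))
E
```

```text
[[0.5284, 0.0801], [0.556, 0.0057], [0.4808, -0.0221], [0.454, 0.0528]] [0.5048 0.0291]
   0.0793 -69.6
   0.0802 -159.7
   0.0796 109.7
   0.0792 20.1
rim
[[0.5111, 0.0586], [0.53, 0.0101], [0.4982, -0.0001], [0.4805, 0.0488]] [0.505  0.0294]
   0.052 -68.6
   0.0335 -162.2
   0.0521 109.8
   0.0321 17.7
padtops inner
[[0.5171, 0.0462], [0.5248, 0.0265]] [0.521  0.0364]
   0.0212 -68.6
   0.0212 111.4
top
[[0.5068, 0.0306]] [0.5068 0.0306]
   0.0 0.0
rack
[[0.5652, 0.2586], [0.5864, 0.0997], [0.5308, 0.0922], [0.5083, 0.2516]] [0.5477 0.1755]
   0.1603 -82.4
   0.0561 -172.3
   0.161 98.0
   0.0574 7.0
steel,brass
[[0.5412, 0.2165], [0.5519, 0.1258]] [0.5466 0.1712]
   0.0914 -83.2
   0.0914 96.8
[[0.5471, 0.1724]] [0.5471 0.1724]
   0.0 0.0
```

View pics/c1.png

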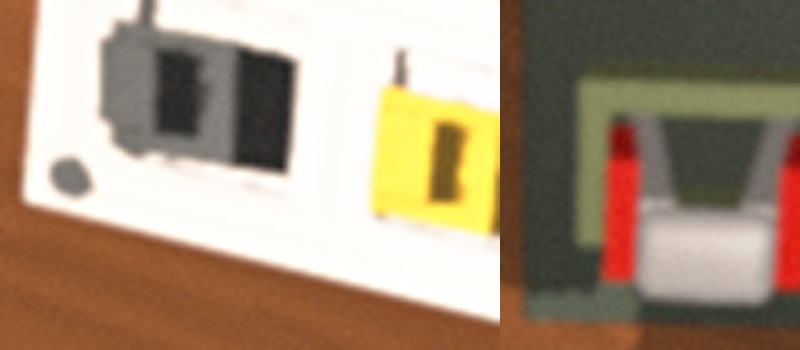

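>>> {"fn": "move_arm", "kwargs": {"motion": [60, 0.3, -0.4, 2, 0.2, 60, 0.3, -0.4, 5, 0.2, 60, 0.3, -0.4, 8, 0.2, 60, 0.3, -0.4, 10, 0.2, 60, 0.3, -0.4, 10, 0.2]}}

```text
t: 2.58
eef_pos: [0.5035, 0.0279, 0.0933]
tool_rot: [-0.0, 0.985, 0.174, -0.003]
wrist_force: [-0.3, -0.8, 0.2]
gripper_width: 0.702
grip_force: 0.0
```

```bash
python3 - <<'E'
from h import *
snap("wrist","w3",s=1.42);s=sense();print(s['t'],s['eef_pos'],s['tool_rot'],s['wrist_force'])
print(proj("w3",[.505,.0295,.08])*1.42)
E
```

```text
2.6333 [0.50468089 0.02846297 0.09561024] [-2.74475881e-05  9.84613490e-01  1.74739854e-01 -1.50263981e-03] [ 0.82930443 -0.7653723   0.57730742]
[[396.30128926 364.92486104]]
```

View pics/w3.png

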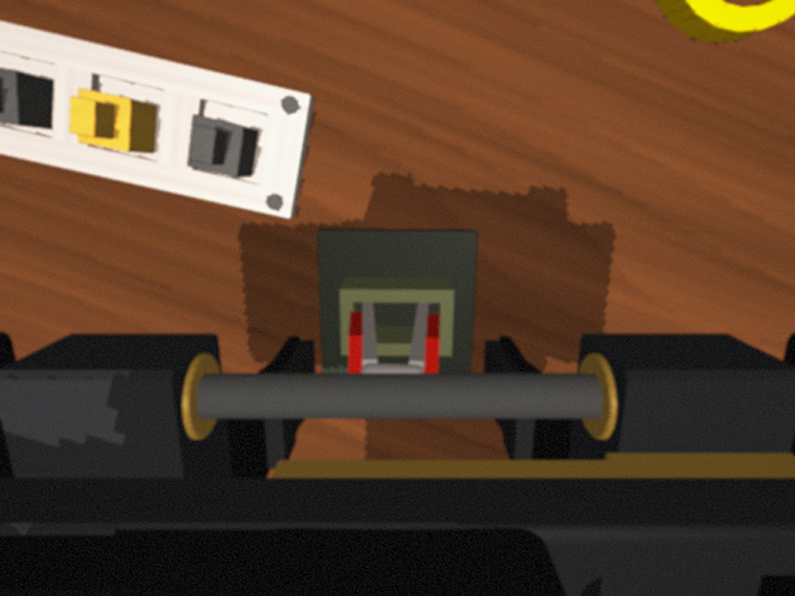

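The tongs sit between the fingers: pads at x=355 and 433, fingers at 300 and 500. I go down and grip.

>>> {"fn": "move_arm", "kwargs": {"motion": [60, 0, -0.15, 2, 0, 60, 0, -0.15, 3.6, 0, 60, 0, -0.15, 3.6, 0, 50, 0, -0.15, 3.6, 0, 43, 0, -0.15, 3.6, 0], "newtons": 15}}

```text
t: 3.05
eef_pos: [0.5062, 0.0316, 0.0625]
tool_rot: [0.0, 0.984, 0.176, 0.001]
wrist_force: [0.7, -0.7, 0.2]
gripper_width: 0.522
grip_force: 0.0
```

>>> {"fn": "move_arm", "kwargs": {"motion": [38, 0, 0, 0, 0, 38, 0, 0, 0, 0, 38, 0, 0, 0, 0, 38, 0, 0, 0, 0]}}

```text
t: 3.38
eef_pos: [0.5056, 0.0323, 0.0614]
tool_rot: [0.0, 0.984, 0.176, 0.001]
wrist_force: [-1.1, 1.2, 6.7]
gripper_width: 0.388
grip_force: 6.4
```

>>> {"fn": "move_arm", "kwargs": {"motion": [38, 0, 0, 0, 0, 38, 0, 0, 0, 0, 38, 0, 0, 0, 0]}}

```text
t: 3.63
eef_pos: [0.5056, 0.0325, 0.0614]
tool_rot: [0.0, 0.984, 0.176, 0.001]
wrist_force: [-0.6, 1.6, 6.8]
gripper_width: 0.384
grip_force: 7.0
```

>>> {"fn": "move_arm", "kwargs": {"motion": [38, 0, 0, -0.5, 0, 38, 0, 0, -1.5, 0, 38, 0, 0, -2.5, 0, 38, 0, 0, -4, 0, 38, 0, 0, -4, 0]}}

```text
t: 4.05
eef_pos: [0.5065, 0.0323, 0.1038]
tool_rot: [0.0, 0.984, 0.176, 0.002]
wrist_force: [0.6, 0.1, -0.4]
gripper_width: 0.38
grip_force: 3.7
```

>>> {"fn": "move_arm", "kwargs": {"motion": [38, 0, 0, -2.5, 0, 38, 0.8, -2.9, -5, 0.6, 38, 1.7, -6, -5, 1.2, 38, 2.6, -9, -5, 1.8, 38, 3.5, -12, -5, 2.5]}}

```text
t: 4.47
eef_pos: [0.4961, 0.158, 0.1513]
tool_rot: [0.0, 0.998, 0.066, 0.001]
wrist_force: [0.6, -0.4, -1.4]
gripper_width: 0.38
grip_force: 3.7
```

>>> {"fn": "move_arm", "kwargs": {"motion": [38, 0, -0.9, 0, 0, 38, 0, -0.9, 0, 0, 38, 0, -0.9, 0, 0]}}

```text
t: 4.72
eef_pos: [0.4947, 0.1655, 0.1504]
tool_rot: [0.0, 0.998, 0.069, -0.0]
wrist_force: [-0.1, -1.5, -1.5]
gripper_width: 0.378
grip_force: 3.7
```

```bash
python3 - <<'E'
from h import *
d=snap("wrist","w4");s=sense();print(s['t'],s['eef_pos'],s['tool_rot'],s['wrist_force'])
u,v=proj("w4",[.547,.172,.035])[0];print(u*1.42,v*1.42)
p=d["pixels"];u0,v0=int(u)-50,int(v)-45;u0=max(u0,0);v0=max(v0,0);print(u0,v0)
a=cv2.resize(p[v0:v0+100,u0:u0+100],(400,400),interpolation=2);b=cv2.resize(p,(400,300))
c=get_image("side");np.savez("pics/s4.npz",K=c["K"],r=c["rvec"],t=c["tvec"],p=c["pixels"])
uv=proj("s4",[.5,.166,.12])[0].astype(int);print(uv);x0,y0=uv[0]-50,uv[1]-25
b2=cv2.resize(c["pixels"][y0:y0+75,x0:x0+100],(400,300),interpolation=2);print(x0,y0)
cv2.imwrite("pics/m4.png",np.hstack([np.vstack([a,np.zeros((200,400,3),np.uint8)]),np.vstack([b,b2])]))
E
```

```text
4.7667 [0.49499101 0.1645041  0.15033892] [ 4.03521368e-04  9.97690817e-01  6.79179531e-02 -1.46665911e-04] [-0.41965556 -0.72494737 -0.13120868]
400.7904581501344 204.1857721496325
232 98
[296 251]
246 226
```

View pics/m4.png

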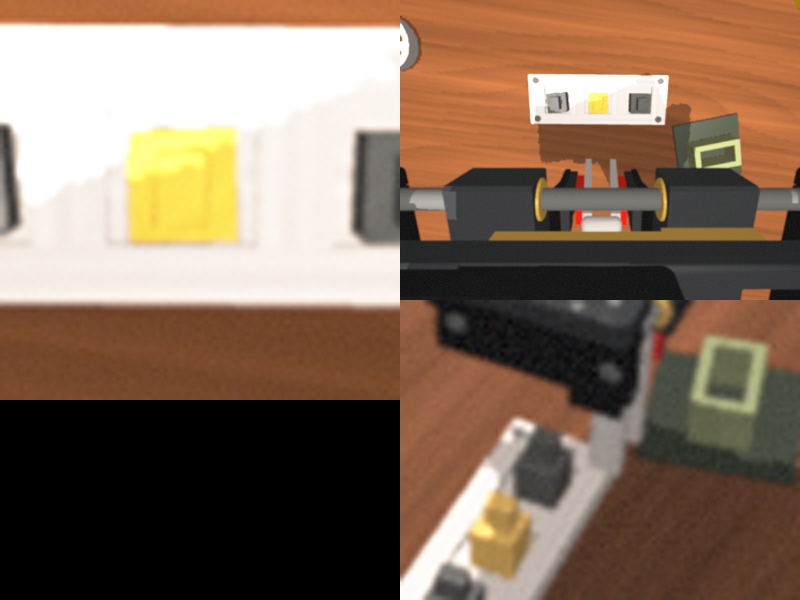

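```bash
python3 - <<'E'
from h import *
z=np.load("pics/w4.npz");p=z["p"]
h=cv2.cvtColor(p,cv2.COLOR_BGR2HSV);m=((h[...,0]>15)&(h[...,0]<38)&(h[...,1]>110)).astype(np.uint8)
m[:,:232]=0;m[:,340:]=0;m[:98]=0;m[180:]=0
n,l,st,c=cv2.connectedComponentsWithStats(m);i=1+st[1:,4].argmax();print(st[i],c[i])
pts=np.argwhere(l==i)[:,::-1].astype(np.float32);r=cv2.minAreaRect(pts);print(r)
B=cv2.boxPoints(r);W=np.array([at("w4",*b,.029)[:2] for b in B]);print(W.round(4),W.mean(0))
for k in range(4):
    e=W[(k+1)%4]-W[k];print(np.linalg.norm(e).round(4),np.degrees(np.arctan2(e[1],e[0])).round(1))
print("cam",ray("w4",0,0)[0])
# tips, at z ~ 0.094
for uv in [(263,238),(298,238)]:print(at("w4",*uv,.094))
crop=p[118:168,255:300][...,:2].astype(float)
g=p[118:168,255:300];g=cv2.resize(g,None,fx=10,fy=10,interpolation=2)
lab=cv2.cvtColor(g,cv2.COLOR_BGR2LAB);lab[...,0]=cv2.createCLAHE(4,(2,2)).apply(lab[...,0]);a=cv2.cvtColor(lab,cv2.COLOR_LAB2BGR)
t=cv2.resize(p[210:260,245:315],(350,250),interpolation=2)
o=np.zeros((500,800,3),np.uint8);o[:,:450]=a;o[:250,450:]=t;cv2.imwrite("pics/c4.png",o)
E
```

```text
[264 130  27  29 717] [277.29428173 144.24825662]
((277.0, 144.0), (28.0, 26.0), 90.0)
[[0.5552 0.1875]
 [0.5579 0.1674]
 [0.5365 0.1643]
 [0.5336 0.1848]] [0.54579566 0.17597507]
0.0203 -82.1
0.0217 -171.7
0.0207 97.9
0.0217 7.2
cam [0.56313369 0.17545269 0.29734187]
[0.4901284  0.17677924 0.094     ]
[0.49319928 0.15457502 0.094     ]
```

View pics/c4.png

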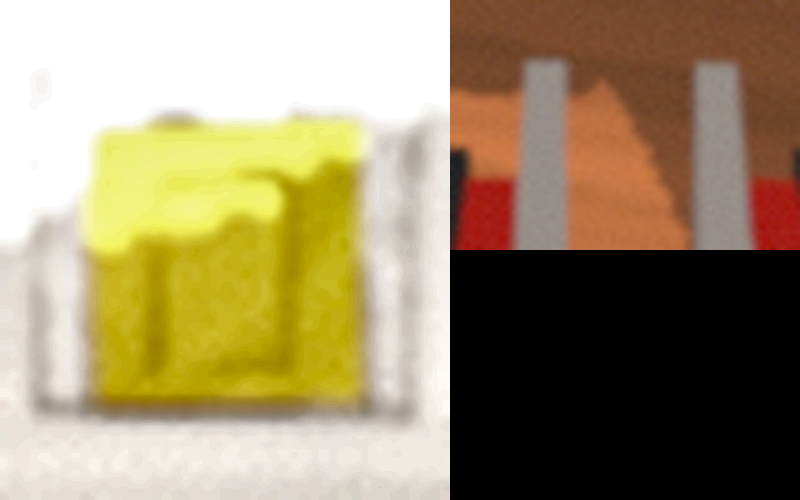

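The enlarged crop shows the die's foot centre at wrist pixel (277.5,144), its stem centre at (276.5,145), and the stem's thickness along image x. The tongs' tip ends are at (264,222) and (298.5,222).

```bash
python3 - <<'E'
from h import *
from scipy.spatial.transform import Rotation as Ro
s=sense();w=s['tool_rot'];R=Ro.from_quat(np.r_[w[1:],w[0]]).as_matrix();T=s['eef_pos'];print(T,R[:2,:2].round(3))
L=at("w4",263.8,221.9,.094);Q=at("w4",298.2,221.9,.094)
print(np.linalg.norm(L-Q),[ (R.T@(x-T)).round(4) for x in (L,Q)])
D=at("w4",277.3,143.8,.029);S=at("w4",276.5,144.7,.043)
print(D,S,[(R.T@(x-T)).round(4) for x in (D,S)])
E
```

```text
[0.4951165  0.16408858 0.15036009] [[ 0.991  0.134]
 [ 0.134 -0.991]]
0.02175705324702391 [array([ 0.0075, -0.0127,  0.0563]), array([0.0076, 0.0091, 0.0564])]
[0.54609135 0.17577712 0.029     ] [0.54624332 0.17626277 0.043     ] [array([ 0.0521, -0.0048,  0.1213]), array([ 0.0523, -0.0053,  0.1073])]
```

>>> {"fn": "move_arm", "kwargs": {"motion": [38, 2.5, -0.15, 0, 0, 38, 5.1, -0.3, 0, 0, 38, 5.1, -0.3, 1, 0, 38, 5.1, -0.3, 3, 0, 38, 5.1, -0.3, 3, 0]}}

```text
t: 5.23
eef_pos: [0.5437, 0.1732, 0.117]
tool_rot: [0.001, 0.998, 0.067, -0.003]
wrist_force: [-0.9, -0.3, -1.7]
gripper_width: 0.378
grip_force: 3.6
```

```bash
python3 - <<'E'
from h import *
s=sense();print(s['t'],s['eef_pos'],s['wrist_force'])
o=np.zeros((400,800,3),np.uint8)
for k,n in enumerate(("scene","side")):
    d=get_image(n);np.savez(f"pics/{n}5.npz",K=d["K"],r=d["rvec"],t=d["tvec"])
    u,v=proj(n+"5",[.546,.175,.05])[0].astype(int);print(n,u-25,v-25)
    o[:,400*k:400*k+400]=cv2.resize(d["pixels"][v-25:v+25,u-25:u+25],(400,400),interpolation=2)
cv2.imwrite("pics/m5.png",o)
E
```

```text
5.2333 [0.54366624 0.17323585 0.11699442] [-0.92345424 -0.34616521 -1.70939396]
scene 253 155
side 245 247
```

View pics/m5.png

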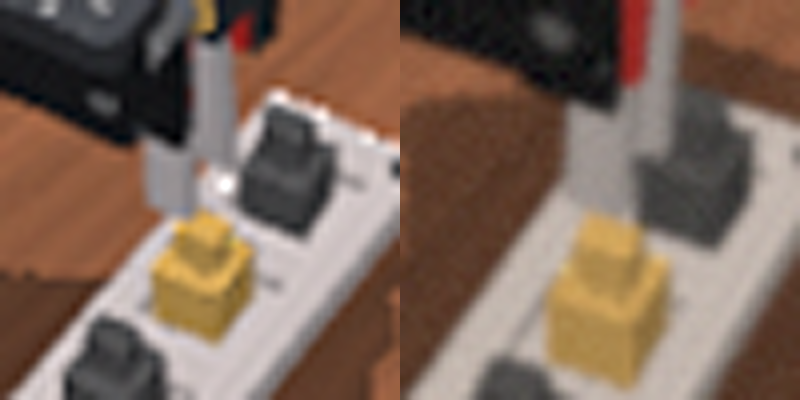

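```bash
python3 - <<'E'
from h import *
def A(n,o,u,v,z): return at(n,o[0]+u/8-.5,o[1]+v/8-.5,z)[:2].round(4)
print("scene tips",A("scene5",(253,155),171,209,.061),A("scene5",(253,155),216,172,.061),"stem",A("scene5",(253,155),206,230,.043))
print("side tips",A("side5",(245,247),601,205,.061)if 0 else A("side5",(245,247),201,210,.061),"stem",A("side5",(245,247),215,230,.043))
for n,o in(("scene5",(253,155)),("side5",(245,247))):
    u=proj(n,[[.544,.174,.061],[.546,.175,.043],[.546,.1635,.061],[.546,.1865,.061]]);print(n,((u+.5-o)*8).round())
E
```

```text
scene tips [0.545  0.1607] [0.5458 0.1793] stem [0.5471 0.1732]
side tips [0.5409 0.1846] stem [0.5444 0.1735]
scene5 [[199. 180.]
 [207. 224.]
 [180. 205.]
 [233. 158.]]
side5 [[216. 176.]
 [205. 231.]
 [234. 144.]
 [177. 206.]]
```

>>> {"fn": "move_arm", "kwargs": {"motion": [38, 0.1, -0.1, 0, 0, 38, 0.1, -0.1, 0, 0, 38, 0.1, -0.1, 0, 0, 38, 0.1, -0.1, 0, 0, 38, 0.1, -0.1, 0, 0]}}

```text
t: 5.75
eef_pos: [0.546, 0.1767, 0.121]
tool_rot: [0.0, 0.998, 0.068, 0.0]
wrist_force: [-0.1, 0.0, -0.5]
gripper_width: 0.382
grip_force: 3.6
```

```bash
python3 - <<'E'
from h import *
s=sense();print(s['t'],s['eef_pos'],s['wrist_force'])
d=snap("wrist","w6");o=np.zeros((400,800,3),np.uint8)
u,v=proj("w6",[.546,.175,.05])[0].astype(int);print(u,v)
u0,v0=u-50,v-60
o[:,:400]=cv2.resize(d["pixels"][v0:v0+100,u0:u0+100],(400,400),interpolation=2);print(u0,v0)
d=get_image("side");np.savez("pics/side6.npz",K=d["K"],r=d["rvec"],t=d["tvec"])
o[:,400:]=cv2.resize(d["pixels"][247:297,245:295],(400,400),interpolation=2)
cv2.imwrite("pics/m6.png",o)
E
```

```text
5.75 [0.54598666 0.17673088 0.12100984] [-0.14386253  0.03902337 -0.46058723]
283 226
233 166
```

View pics/m6.png

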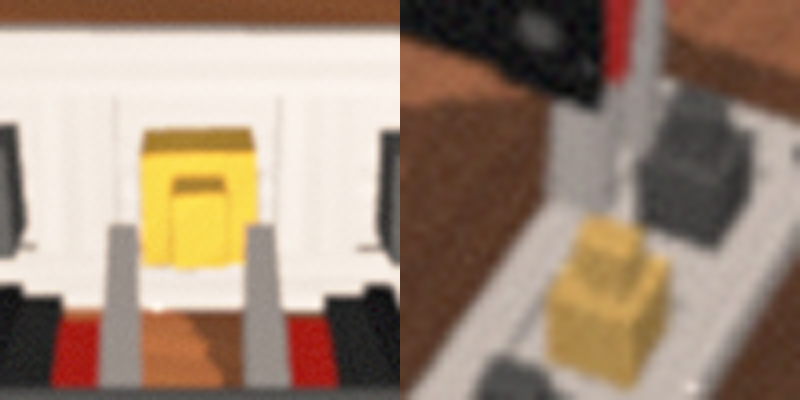

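The wrist view shows tip centres at crop x=121.5 and 259.5, which gives a middle of 190.5. The stem and foot centre is at x=200, and the foot's top face runs from v=152 to 267.

```bash
python3 - <<'E'
from h import *
from scipy.spatial.transform import Rotation as Ro
s=sense();w=s['tool_rot'];R=Ro.from_quat(np.r_[w[1:],w[0]]).as_matrix();T=s['eef_pos']
f=lambda u,v,z:(R.T@(at("w6",233+u/4-.5,166+v/4-.5,z)-T)).round(4)
print("tips",f(121.5,226,.0646),f(259.5,226,.0646))
print("foot +x/-x",f(199,152,.029),f(201,267,.029),"stem +x top",f(200,192,.043))
E
```

```text
tips [ 0.0078 -0.0118  0.0561] [0.0078 0.0101 0.0561]
foot +x/-x [0.0112 0.0006 0.0917] [-0.0109  0.001   0.0917] stem +x top [0.0075 0.0008 0.0777]
```

>>> {"fn": "move_arm", "kwargs": {"motion": [38, 0, 0.16, 0.5, 0, 38, 0, 0.16, 2, 0, 38, 0, 0.16, 3, 0, 38, 0, 0.16, 3.3, 0, 38, 0, 0.16, 3.3, 0]}}

```text
t: 6.27
eef_pos: [0.5455, 0.1749, 0.0865]
tool_rot: [0.0, 0.998, 0.068, -0.001]
wrist_force: [0.1, 0.1, -1.3]
gripper_width: 0.378
grip_force: 3.6
```

>>> {"fn": "move_arm", "kwargs": {"motion": [38, 0, 0, 0.1, 0, 38, 0, 0, 0.2, 0, 38, 0, 0, 0.2, 0]}}

```text
t: 6.52
eef_pos: [0.5462, 0.1752, 0.0858]
tool_rot: [-0.0, 0.998, 0.068, 0.0]
wrist_force: [0.7, 0.5, -1.0]
gripper_width: 0.383
grip_force: 3.6
```

>>> {"fn": "move_arm", "kwargs": {"motion": [38, 0, 0, 0.05, 0, 36, 0, 0, 0.05, 0, 34, 0, 0, 0.05, 0, 32, 0, 0, 0.05, 0, 30, 0, 0, 0.05, 0], "newtons": 40}}

```text
t: 6.93
eef_pos: [0.5463, 0.1752, 0.0853]
tool_rot: [-0.0, 0.998, 0.068, 0.0]
wrist_force: [1.0, -0.6, 2.5]
gripper_width: 0.34
grip_force: 40.0
```

>>> {"fn": "move_arm", "kwargs": {"motion": [28, 0, 0, 0, 0, 28, 0, 0, 0, 0, 28, 0, 0, 0, 0, 28, 0, 0, 0, 0]}}

```text
t: 7.27
eef_pos: [0.5463, 0.1752, 0.0853]
tool_rot: [-0.0, 0.998, 0.068, 0.0]
wrist_force: [0.1, -0.4, 4.0]
gripper_width: 0.335
grip_force: 40.0
```

>>> {"fn": "move_arm", "kwargs": {"motion": [28, 0, 0, -0.5, 0, 28, 0, 0, -2, 0, 28, 0, 0, -4, 0, 28, 0, 0, -6.5, 0, 28, 0, 0, -6.5, 0]}}

```text
t: 7.68
eef_pos: [0.5476, 0.1761, 0.1543]
tool_rot: [-0.001, 0.998, 0.068, 0.003]
wrist_force: [1.3, 1.2, -0.5]
gripper_width: 0.339
grip_force: 40.0
```

```bash
cat >> h.py <<'E'
def yel(f,n,P,rad=40):
    d=snap(n,f);p=d["pixels"];h=cv2.cvtColor(p,cv2.COLOR_BGR2HSV)
    m=((h[...,0]>15)&(h[...,0]<38)&(h[...,1]>110)&(h[...,2]>70)).astype(np.uint8)
    u,v=proj(f,P)[0];k=np.zeros_like(m);cv2.circle(k,(int(u),int(v)),rad,1,-1);m*=k
    N,l,st,c=cv2.connectedComponentsWithStats(m)
    if N<2: return None
    i=1+st[1:,4].argmax();return st[i],c[i],(u,v),cv2.minAreaRect(np.argwhere(l==i)[:,::-1].astype(np.float32))
E
python3 - <<'E'
from h import *
s=sense();print(s['t'],s['eef_pos'],s['wrist_force'],s['gripper_width']);T=s['eef_pos']
for n in("wrist","scene","side"):
    print(n,yel(n+"7",n,T+[0,0,-.066]),proj(n+"7",[T-[0,0,.0794],[.546,.175,.02]]))
E
```

```text
7.6833 [0.54758868 0.17607771 0.15431063] [ 1.27565778  1.19887767 -0.49923104] 0.33925844288228757
wrist (array([264, 210,  34,  43, 924], dtype=int32), array([280.73051948, 227.76623377]), (np.float64(281.5164713770512), np.float64(229.36543553195546)), ((280.5, 231.0), (42.0, 33.0), 90.0)) [[281.49419576 223.55410407]
 [282.40811921 207.1186915 ]]
scene (array([272, 162,  14,  16, 112], dtype=int32), array([278.49107143, 171.21428571]), (np.float64(279.1641576117425), np.float64(168.71916097064457)), ((278.2500305175781, 169.75), (12.727922439575195, 14.849241256713867), 45.0)) [[279.18179801 172.93597525]
 [278.41999932 189.22373838]]
side (array([262, 249,  18,  21, 191], dtype=int32), array([271.46596859, 261.13612565]), (np.float64(269.25732726941953), np.float64(257.23168528148324)), ((270.8243103027344, 258.5540771484375), (15.946702003479004, 20.2210750579834), 9.462322235107422)) [[269.2065064  262.74013299]
 [270.05447238 284.10117615]]
```

The die is lifted in the tongs: the yellow blob is at the held position in all three views. I carry it towards the holder.

>>> {"fn": "move_arm", "kwargs": {"motion": [28, -0.3, 1, 0, 0, 28, -0.9, 3, 0, 0, 28, -1.8, 6, 0, 0, 28, -2.8, 9, 0, 0, 28, -3.7, 12, 0, 0]}}

```text
t: 8.25
eef_pos: [0.5242, 0.0491, 0.1487]
tool_rot: [0.0, 0.998, 0.068, -0.001]
wrist_force: [1.2, -0.2, -2.4]
gripper_width: 0.34
grip_force: 40.0
```

>>> {"fn": "move_arm", "kwargs": {"motion": [28, -0.9, 3, 0, 0, 28, -1.8, 6, 0, 0, 28, -2.7, 9, 0, 0, 28, -3.6, 12, 0, 0, 28, -4.5, 15, 0, 0]}}

```text
t: 8.67
eef_pos: [0.4997, -0.1057, 0.1489]
tool_rot: [-0.0, 0.998, 0.068, -0.001]
wrist_force: [1.3, -0.3, -1.7]
gripper_width: 0.338
grip_force: 40.0
```

>>> {"fn": "move_arm", "kwargs": {"motion": [28, -0.9, 3, 0, -0.2, 28, -1.8, 6, 0, -0.4, 28, -2.7, 9, 0, -0.6, 28, -3.6, 11, 0, -0.6, 28, -4.3, 13, 0, -0.6]}}

```text
t: 9.08
eef_pos: [0.4743, -0.2404, 0.1488]
tool_rot: [-0.0, 0.996, 0.093, -0.001]
wrist_force: [0.1, 1.3, -1.2]
gripper_width: 0.34
grip_force: 40.0
```

>>> {"fn": "move_arm", "kwargs": {"motion": [28, 0, 0.8, 0, 0, 28, 0, 0.8, 0, 0, 28, 0, 0.8, 0, 0, 28, 0, 0.8, 0, 0]}}

```text
t: 9.42
eef_pos: [0.4782, -0.2444, 0.1497]
tool_rot: [-0.001, 0.995, 0.095, -0.0]
wrist_force: [0.2, 1.1, -1.7]
gripper_width: 0.341
grip_force: 40.0
```

```bash
cat > m.py <<'E'
from h import *
from scipy.spatial.transform import Rotation as Ro
def red(f,C=(.526,-.237),rad=45,n="wrist",zj=.027):
    s=sense();w=s['tool_rot'];R=Ro.from_quat(np.r_[w[1:],w[0]]).as_matrix();T=s['eef_pos'];print(s['t'],T,"yaw",np.degrees(np.arctan2(R[1,0],R[0,0])).round(2),s['wrist_force'].round(1))
    d=snap(n,f);p=d["pixels"];h=cv2.cvtColor(p,cv2.COLOR_BGR2HSV)
    u,v=proj(f,[*C,.03])[0];k=np.zeros(p.shape[:2],np.uint8);cv2.circle(k,(int(u),int(v)),rad,1,-1);print("expect",u,v)
    m=(((h[...,0]<8)|(h[...,0]>172))&(h[...,1]>170)&(h[...,2]>90)).astype(np.uint8)*k
    N,l,st,c=cv2.connectedComponentsWithStats(m);Q=[]
    for i in range(1,N):
        if st[i,4]>40:
            r=cv2.minAreaRect(np.argwhere(l==i)[:,::-1].astype(np.float32));b=r[0]
            x=at(f,*b,zj);Q.append(x);print("red",st[i],np.round(r[0],1),np.round(r[1],1),round(r[2],1),x.round(4),"tool",(R.T@(x-T)).round(4))
    o=((h[...,0]>25)&(h[...,0]<50)&(h[...,1]>30)&(h[...,1]<150)).astype(np.uint8)
    k[:]=0;cv2.circle(k,(int(u),int(v)),int(rad*2),1,-1);o*=k
    o=cv2.morphologyEx(o,cv2.MORPH_OPEN,np.ones((3,3)));N,l,st,c=cv2.connectedComponentsWithStats(o)
    if N>1:
        i=1+st[1:,4].argmax();r=cv2.minAreaRect(np.argwhere(l==i)[:,::-1].astype(np.float32));B=np.array([at(f,*b,.03) for b in cv2.boxPoints(r)])
        print("olive",st[i],r,B.mean(0).round(4),"tool",(R.T@(B.mean(0)-T)).round(4))
        for j in range(2):
            e=B[j+1]-B[j];print(np.linalg.norm(e).round(4),np.degrees(np.arctan2(e[1],e[0])).round(1))
    return Q
E
python3 - <<'E'
from m import *
red("w8")
E
```

```text
9.4167 [ 0.4782258  -0.24435574  0.14965689] yaw 10.91 [ 0.2  1.1 -1.7]
expect 283.71491442457227 149.11489243417162
red [254 138  17  28 437] [262.  151.5] [27. 16.] 90.0 [ 0.5207 -0.2205  0.027 ] tool [ 0.0462 -0.0153  0.1227]
red [294 138  17  28 465] [302.  151.5] [27. 16.] 90.0 [ 0.5267 -0.2517  0.027 ] tool [0.0462 0.0165 0.1226]
olive [ 223  107  118   82 5862] ((281.5, 147.5), (116.99998474121094, 80.99998474121094), -0.0) [ 0.526  -0.2352  0.03  ] tool [0.0487 0.0002 0.1196]
0.0628 8.4
0.0891 -79.1
```

```bash
python3 - <<'E'
from m import *
s=sense();w=s['tool_rot'];R=Ro.from_quat(np.r_[w[1:],w[0]]).as_matrix();T=s['eef_pos']
y=yel("w9","wrist",T+[0,0,-.066]);print(y)
x0,y0,a,b,_=y[0];z=T[2]-.0794
for u in(x0-.5,x0+a-.5):print((R.T@(at("w9",u,y0-.5,z)-T)).round(4))
p=np.load("pics/w9.npz")["p"];print(p[202:224:1,281].tolist());print(p[214,255:305].tolist())
print("well walls col",p[125:175,281].tolist())
E
```

```text
(array([ 263,  208,   36,   45, 1024], dtype=int32), array([280.61816406, 226.40234375]), (np.float64(281.4009907918215), np.float64(228.9347315590908)), ((280.5, 230.0), (44.0, 35.0), 90.0))
[ 0.0113 -0.0131  0.0794]
[0.0113 0.012  0.0794]
[[56, 87, 142], [48, 83, 139], [53, 83, 140], [47, 80, 134], [48, 81, 131], [50, 86, 135], [52, 105, 151], [56, 132, 177], [54, 139, 184], [57, 144, 188], [56, 144, 188], [54, 144, 187], [58, 145, 189], [55, 140, 187], [60, 157, 210], [72, 195, 244], [85, 229, 255], [92, 236, 254], [89, 234, 254], [88, 234, 254], [90, 232, 254], [78, 220, 253]]
[[54, 88, 145], [53, 88, 142], [54, 88, 144], [54, 89, 147], [50, 84, 143], [54, 88, 147], [50, 86, 142], [53, 86, 143], [53, 97, 150], [58, 120, 167], [55, 133, 177], [56, 141, 182], [56, 140, 182], [58, 142, 184], [58, 142, 185], [54, 143, 183], [57, 141, 185], [55, 141, 186], [54, 140, 185], [55, 143, 185], [60, 146, 189], [60, 143, 186], [57, 144, 185], [59, 145, 188], [59, 146, 189], [57, 143, 186], [58, 145, 189], [53, 140, 184], [55, 139, 184], [56, 140, 184], [57, 140, 183], [55, 140, 183], [55, 140
[... 435 characters left out ...]
 197], [174, 195, 202], [155, 196, 208], [132, 193, 224], [116, 189, 234], [111, 185, 237], [110, 182, 237], [114, 189, 239], [113, 187, 239], [112, 187, 240], [109, 186, 239], [112, 188, 240], [114, 189, 239], [170, 224, 247], [244, 255, 254], [255, 255, 255], [255, 255, 255], [255, 255, 255], [255, 255, 255], [255, 255, 255], [255, 255, 255], [229, 250, 254], [146, 216, 246], [113, 192, 241], [112, 192, 241], [115, 193, 242], [114, 192, 243], [115, 191, 243], [117, 195, 243], [117, 195, 244], [115, 189, 242], [94, 156, 205], [80, 123, 140], [93, 132, 130], [141, 178, 178], [185, 208, 217], [213, 223, 232], [213, 221, 230], [214, 221, 231], [217, 221, 230], [210, 220, 229], [200, 211, 224]]
```

```bash
python3 - <<'E'
from m import *
s=sense();w=s['tool_rot'];R=Ro.from_quat(np.r_[w[1:],w[0]]).as_matrix();T=s['eef_pos']
f=lambda u,v,z:(R.T@(at("w9",u,v,z)-T)).round(4)
p=np.load("pics/w9.npz")["p"];pin=(p[138:164,270:294].min(2)>200);r,c=np.nonzero(pin);print("pinpx",c.mean()+270,r.mean()+138)
print("pin",f(c.mean()+270,r.mean()+138,.0155),"die",f(280.4,208.3,T[2]-.0794),"packing",f(282,149.9,.013))
print("col below",p[160:200:1,281].tolist())
E
```

```text
pinpx 281.92452830188677 150.35849056603774
pin [0.0462 0.0004 0.1344] die [ 0.0108 -0.0008  0.0794] packing [0.0464 0.0005 0.1369]
col below [[115, 191, 243], [117, 195, 243], [117, 195, 244], [115, 189, 242], [94, 156, 205], [80, 123, 140], [93, 132, 130], [141, 178, 178], [185, 208, 217], [213, 223, 232], [213, 221, 230], [214, 221, 231], [217, 221, 230], [210, 220, 229], [200, 211, 224], [168, 195, 201], [137, 185, 185], [133, 190, 189], [132, 190, 187], [130, 189, 187], [133, 191, 187], [133, 191, 188], [132, 190, 187], [131, 189, 187], [132, 189, 188], [132, 190, 187], [131, 187, 186], [130, 188, 184], [126, 183, 180], [111, 164, 173], [87, 130, 155], [57, 91, 136], [44, 78, 135], [49, 81, 135], [54, 85, 141], [52, 82, 138], [50, 84, 139], [53, 85, 140], [52, 84, 141], [51, 84, 138]]
```

>>> {"fn": "move_arm", "kwargs": {"motion": [28, 1.5, 0.05, 0, 0, 28, 3.5, 0.13, 0, 0, 28, 4.65, 0.13, 0, 0, 28, 4.65, 0.13, 0, 0, 28, 4.65, 0.13, 0, 0]}}

```text
t: 9.93
eef_pos: [0.5241, -0.2376, 0.1498]
tool_rot: [-0.0, 0.995, 0.095, -0.0]
wrist_force: [-0.9, 0.2, -2.5]
gripper_width: 0.337
grip_force: 40.0
```

>>> {"fn": "move_arm", "kwargs": {"motion": [28, 0, 0, 1, 0, 28, 0, 0, 2.5, 0, 28, 0, 0, 3, 0, 28, 0, 0, 3, 0, 28, 0, 0, 3, 0]}}

```text
t: 10.35
eef_pos: [0.5233, -0.2387, 0.1199]
tool_rot: [-0.0, 0.996, 0.094, -0.0]
wrist_force: [-0.2, 0.0, -2.1]
gripper_width: 0.338
grip_force: 40.0
```

```bash
python3 - <<'E'
from m import *
s=sense();T=s['eef_pos'];print(T,s['wrist_force'])
for n in("scene","side"):
    f=n+"10";y=yel(f,n,T+[0,0,-.072],14);print(n,y[0],y[1],y[3])
    z=T[2]-.0794;print(proj(f,[[.5238,-.236,z],[.5238,-.236,.03],T-[0,0,.072]]).round(1).tolist())
    p=np.load(f"pics/{f}.npz")["p"];h=cv2.cvtColor(p,cv2.COLOR_BGR2HSV)
    m=(((h[...,0]<8)|(h[...,0]>172))&(h[...,1]>150)&(h[...,2]>90)).astype(np.uint8)
    k=np.zeros_like(m);c=proj(f,[.5238,-.236,.03])[0];cv2.circle(k,tuple(int(i) for i in c),18,1,-1);N,l,st,ce=cv2.connectedComponentsWithStats(m*k);print(st[1:].tolist(),ce[1:].round(1).tolist())
E
```

```text
[ 0.5233449  -0.23868063  0.11986475] [-0.22247339  0.03467548 -2.05261509]
scene [112 296  23  20 190] [123.26315789 306.38947368] ((123.80001831054688, 306.4000244140625), (23.255107879638672, 16.099689483642578), 26.56505012512207)
[[126.1, 307.3], [127.7, 309.8], [123.6, 306.4]]
[[130, 300, 11, 11, 65], [116, 314, 13, 12, 98]] [[134.7, 305.0], [121.4, 319.5]]
side [368 167  12  12  92] [373.15217391 173.31521739] ((373.5, 172.5), (11.0, 11.0), 90.0)
[[371.2, 177.1], [370.6, 180.7], [372.3, 174.1]]
[[365, 179, 12, 10, 83]] [[370.7, 183.4]]
```

>>> {"fn": "move_arm", "kwargs": {"motion": [28, 0, 0, 0.4, 0, 28, 0, 0, 0.8, 0, 28, 0, 0, 1.1, 0, 28, 0, 0, 1.1, 0]}}

```text
t: 10.78
eef_pos: [0.5235, -0.2384, 0.1082]
tool_rot: [-0.0, 0.996, 0.094, -0.0]
wrist_force: [0.5, -0.7, -2.5]
gripper_width: 0.336
grip_force: 40.0
```

>>> {"fn": "move_arm", "kwargs": {"motion": [28, 0, 0, 0.1, 0, 28, 0, 0, 0.2, 0, 28, 0, 0, 0.3, 0, 28, 0, 0, 0.3, 0]}}

```text
t: 11.12
eef_pos: [0.5241, -0.2381, 0.1061]
tool_rot: [-0.0, 0.996, 0.094, 0.0]
wrist_force: [-0.5, 2.2, 0.4]
gripper_width: 0.336
grip_force: 40.0
```

>>> {"fn": "move_arm", "kwargs": {"motion": [28, 0, -0.05, 0.1, 0, 28, 0, -0.05, 0.2, 0, 28, 0, -0.05, 0.2, 0]}}

```text
t: 11.37
eef_pos: [0.524, -0.2376, 0.1041]
tool_rot: [-0.0, 0.996, 0.094, 0.0]
wrist_force: [0.3, 3.5, 1.6]
gripper_width: 0.34
grip_force: 40.0
```

>>> {"fn": "move_arm", "kwargs": {"motion": [28, 0, 0, 0.1, 0, 28, 0, 0, 0.2, 0, 28, 0, 0, 0.2, 0]}}

```text
t: 11.62
eef_pos: [0.524, -0.2378, 0.1021]
tool_rot: [-0.0, 0.996, 0.094, 0.0]
wrist_force: [0.1, 3.8, 4.4]
gripper_width: 0.339
grip_force: 40.0
```

>>> {"fn": "move_arm", "kwargs": {"motion": [28, 0, -0.06, 0.1, 0, 28, 0, -0.06, 0.2, 0, 28, 0, -0.06, 0.2, 0]}}

```text
t: 11.87
eef_pos: [0.5238, -0.2378, 0.1001]
tool_rot: [0.0, 0.996, 0.094, 0.0]
wrist_force: [0.4, 1.6, 0.6]
gripper_width: 0.339
grip_force: 40.0
```

>>> {"fn": "move_arm", "kwargs": {"motion": [28, 0, 0, 0.1, 0, 28, 0, 0, 0.2, 0, 28, 0, 0, 0.2, 0]}}

```text
t: 12.12
eef_pos: [0.5237, -0.2376, 0.0978]
tool_rot: [0.0, 0.996, 0.094, -0.0]
wrist_force: [0.5, 2.0, 1.0]
gripper_width: 0.342
grip_force: 40.0
```

>>> {"fn": "move_arm", "kwargs": {"motion": [28, 0, 0, 0.1, 0, 28, 0, 0, 0.2, 0, 28, 0, 0, 0.2, 0]}}

```text
t: 12.37
eef_pos: [0.5236, -0.2376, 0.0958]
tool_rot: [0.0, 0.996, 0.094, -0.0]
wrist_force: [0.9, 1.2, 1.4]
gripper_width: 0.336
grip_force: 40.0
```

>>> {"fn": "move_arm", "kwargs": {"motion": [28, 0, 0, 0.1, 0, 28, 0, 0, 0.1, 0]}}

```text
t: 12.53
eef_pos: [0.5236, -0.2375, 0.0949]
tool_rot: [0.0, 0.996, 0.094, -0.0]
wrist_force: [1.2, 1.0, 0.9]
gripper_width: 0.342
grip_force: 40.0
```

>>> {"fn": "move_arm", "kwargs": {"motion": [28, 0, 0, 0.1, 0, 28, 0, 0, 0.1, 0]}}

```text
t: 12.7
eef_pos: [0.5236, -0.2375, 0.0939]
tool_rot: [0.0, 0.996, 0.094, -0.0]
wrist_force: [0.6, 1.6, 1.7]
gripper_width: 0.336
grip_force: 40.0
```

>>> {"fn": "move_arm", "kwargs": {"motion": [28, 0, 0, 0.1, 0, 28, 0, 0, 0.1, 0]}}

```text
t: 12.87
eef_pos: [0.5237, -0.2375, 0.093]
tool_rot: [0.0, 0.996, 0.094, -0.0]
wrist_force: [-1.0, 1.3, 1.6]
gripper_width: 0.337
grip_force: 40.0
```

>>> {"fn": "move_arm", "kwargs": {"motion": [28, 0, 0, 0.1, 0, 28, 0, 0, 0.1, 0]}}

```text
t: 13.03
eef_pos: [0.5237, -0.2375, 0.0919]
tool_rot: [0.0, 0.996, 0.094, -0.0]
wrist_force: [-0.4, 0.9, 2.6]
gripper_width: 0.337
grip_force: 40.0
```

>>> {"fn": "move_arm", "kwargs": {"motion": [28, 0, 0, 0.1, 0, 28, 0, 0, 0.1, 0]}}

```text
t: 13.2
eef_pos: [0.5238, -0.2375, 0.0913]
tool_rot: [0.0, 0.996, 0.094, 0.0]
wrist_force: [-1.2, 1.3, 5.3]
gripper_width: 0.339
grip_force: 40.0
```

>>> {"fn": "move_arm", "kwargs": {"motion": [28, 0, 0, 0.05, 0, 28, 0, 0, 0.05, 0]}}

```text
t: 13.37
eef_pos: [0.524, -0.2375, 0.0913]
tool_rot: [0.0, 0.996, 0.094, 0.0]
wrist_force: [-2.5, 1.7, 10.0]
gripper_width: 0.339
grip_force: 40.0
```

>>> {"fn": "move_arm", "kwargs": {"motion": [28, 0, 0, 0.05, 0, 28, 0, 0, 0.05, 0]}}

```text
t: 13.53
eef_pos: [0.5241, -0.2375, 0.0912]
tool_rot: [0.0, 0.996, 0.094, 0.0]
wrist_force: [-4.1, 3.1, 13.3]
gripper_width: 0.34
grip_force: 40.0
```

>>> {"fn": "move_arm", "kwargs": {"motion": [28, 0, 0, 0.03, 0, 28, 0, 0, 0.03, 0, 28, 0, 0, 0.03, 0, 28, 0, 0, 0.03, 0, 28, 0, 0, 0.03, 0]}}

```text
t: 13.95
eef_pos: [0.5242, -0.2376, 0.0912]
tool_rot: [0.0, 0.996, 0.094, 0.001]
wrist_force: [-4.7, 2.4, 15.7]
gripper_width: 0.346
grip_force: 40.0
```

Bottomed: z holds at 0.0912 m under a steady push of about 16 N. I ease off, then open the tongs to the carrying width.

>>> {"fn": "move_arm", "kwargs": {"motion": [28, 0, 0, -0.1, 0, 28, 0, 0, -0.16, 0, 32, 0, 0, -0.16, 0, 35, 0, 0, -0.16, 0, 36, 0, 0, -0.16, 0]}}

```text
t: 14.37
eef_pos: [0.5238, -0.2379, 0.0913]
tool_rot: [0.0, 0.996, 0.094, 0.0]
wrist_force: [-0.0, -0.9, 2.8]
gripper_width: 0.35
grip_force: 3.2
```

>>> {"fn": "move_arm", "kwargs": {"motion": [37, 0, 0, 0, 0, 38, 0, 0, 0, 0, 38, 0, 0, 0, 0, 38, 0, 0, 0, 0], "newtons": 15}}

```text
t: 14.7
eef_pos: [0.5237, -0.2376, 0.0914]
tool_rot: [0.0, 0.996, 0.094, 0.0]
wrist_force: [-0.2, -0.4, 2.3]
gripper_width: 0.379
grip_force: 2.1
```

>>> {"fn": "move_arm", "kwargs": {"motion": [37.5, 0, 0, -0.3, 0, 37.5, 0, 0, -0.8, 0, 37.5, 0, 0, -1.5, 0, 37.5, 0, 0, -3, 0, 37.5, 0, 0, -3, 0]}}

```text
t: 15.12
eef_pos: [0.525, -0.2379, 0.1243]
tool_rot: [0.001, 0.996, 0.094, 0.002]
wrist_force: [0.7, -0.6, -0.5]
gripper_width: 0.377
grip_force: 3.9
```

```bash
python3 - <<'E'
from m import *
s=sense();T=s['eef_pos'];w=s['tool_rot'];R=Ro.from_quat(np.r_[w[1:],w[0]]).as_matrix();print(s['t'],T,s['wrist_force'],s['grip_force'])
for n in("scene","side"):
    f=n+"11";y=yel(f,n,[.5238,-.236,.042],14);print(n,y[0],y[1],proj(f,[[.5238,-.236,.0485],[.5238,-.236,.0345],T-[0,0,.0564]]).round(1).tolist())
snap("wrist","w11");p=np.load("pics/w11.npz")["p"]
# grey tips rows
u,v=proj("w11",T-[0,0,.0564]+R[:,0]*.007)[0];print(u,v)
h=cv2.cvtColor(p,cv2.COLOR_BGR2HSV)
for r in (int(v)-8,int(v)-4,int(v)+2,int(v)+6,int(v)+12): print(r,[(c,int(h[r,c,1]),int(h[r,c,2])) for c in range(250,312,3)])
E
```

```text
15.1167 [ 0.52503042 -0.23790356  0.12425122] [ 0.69099205 -0.62569478 -0.50095868] 3.9001017808914185
scene [119 303  17  17 189] [126.4021164  310.48677249] [[124.9, 305.3], [127.0, 308.7], [121.4, 301.7]]
side [367 173  11  12  91] [372.02197802 178.3956044 ] [[371.7, 174.3], [370.9, 179.1], [372.8, 167.0]]
281.9803494462309 222.87153145114016
214 [(250, 213, 255), (253, 217, 254), (256, 225, 253), (259, 224, 253), (262, 226, 240), (265, 171, 255), (268, 148, 255), (271, 151, 255), (274, 176, 233), (277, 174, 216), (280, 179, 216), (283, 174, 216), (286, 178, 236), (289, 154, 255), (292, 150, 255), (295, 180, 254), (298, 217, 230), (301, 223, 254), (304, 225, 254), (307, 214, 255), (310, 203, 255)]
218 [(250, 213, 255), (253, 222, 254), (256, 222, 253), (259, 223, 253), (262, 233, 239), (265, 173, 255), (268, 150, 255), (271, 150, 255), (274, 151, 255), (277, 148, 255), (280, 147, 255), (283, 149, 255), (286, 159, 255), (289, 151, 255), (292, 148, 255), (295, 178, 254), (298, 222, 229), (301, 223, 254), (304, 227, 254), (307, 214, 255), (310, 210, 255)]
224 [(250, 211, 255), (253,
[... 336 characters left out ...]
(250, 204, 255), (253, 213, 255), (256, 224, 254), (259, 172, 254), (262, 20, 188), (265, 24, 193), (268, 109, 253), (271, 156, 255), (274, 157, 255), (277, 149, 255), (280, 153, 255), (283, 148, 255), (286, 150, 255), (289, 149, 255), (292, 146, 255), (295, 29, 199), (298, 23, 191), (301, 93, 233), (304, 224, 254), (307, 206, 255), (310, 202, 255)]
234 [(250, 81, 205), (253, 80, 206), (256, 80, 201), (259, 56, 199), (262, 24, 195), (265, 21, 194), (268, 83, 238), (271, 106, 255), (274, 138, 255), (277, 148, 255), (280, 144, 255), (283, 144, 255), (286, 141, 255), (289, 103, 255), (292, 101, 255), (295, 31, 196), (298, 23, 192), (301, 33, 195), (304, 76, 208), (307, 80, 206), (310, 80, 204)]
```

The die stayed in the holder and the tongs came free. Back to the stand.

>>> {"fn": "move_arm", "kwargs": {"motion": [37.5, 0, 0, -1, 0, 37.5, 0, 0, -3, 0, 37.5, 0.2, -1.5, -5, 0, 37.5, 0.6, -4.5, -5, -0.4, 37.5, 0.9, -7.5, -5, -0.8]}}

```text
t: 15.68
eef_pos: [0.5189, -0.1622, 0.1727]
tool_rot: [0.001, 0.992, 0.128, 0.001]
wrist_force: [0.5, 0.6, -1.6]
gripper_width: 0.376
grip_force: 3.9
```

```bash
cat > go.py <<'E'
from m import *
import sys
def go(x,y,z,yaw):
    s=sense();w=s['tool_rot'];R=Ro.from_quat(np.r_[w[1:],w[0]]).as_matrix();T=s['eef_pos'];a=np.degrees(np.arctan2(R[1,0],R[0,0]))
    print(s['t'],T.round(4),"yaw",a.round(2),"move cm",(R.T@(np.array([x,y,z])-T)*100).round(2),"turn",round((a-yaw)/5,2),s['wrist_force'].round(1),s['grip_force'])
if __name__=="__main__": go(*map(float,sys.argv[1:]))
E
python3 go.py .506 .032 .17 20.2
```

```text
15.6833 [ 0.5189 -0.1622  0.1727] yaw 14.76 move cm [  3.69 -19.11   0.25] turn -1.09 [ 0.5  0.6 -1.6] 3.9052853733301163
```

>>> {"fn": "move_arm", "kwargs": {"motion": [37.5, 0.6, -3, 0, -0.3, 37.5, 1.1, -6, 0, -0.6, 37.5, 1.7, -9, 0, -0.9, 37.5, 2.3, -12, 0, -1.1, 37.5, 2.9, -15, 0, -1.1]}}

```text
t: 16.1
eef_pos: [0.5077, -0.0083, 0.1716]
tool_rot: [0.0, 0.984, 0.177, -0.0]
wrist_force: [1.0, -0.3, -1.3]
gripper_width: 0.373
grip_force: 3.9
```

>>> {"fn": "move_arm", "kwargs": {"motion": [37.5, 0.5, -2.5, 0, 0, 37.5, 0.6, -4, 0, 0, 37.5, 0.6, -4, 0, 0, 37.5, 0.6, -4, 0, 0, 37.5, 0.6, -4, 0, 0]}}

```text
t: 16.52
eef_pos: [0.5001, 0.0289, 0.1714]
tool_rot: [0.0, 0.984, 0.176, -0.0]
wrist_force: [0.2, -0.3, -0.0]
gripper_width: 0.372
grip_force: 3.9
```

```bash
python3 go.py .506 .032 .12 20.2
```

```text
16.5167 [0.5001 0.0289 0.1714] yaw 20.25 move cm [ 0.67 -0.09  5.14] turn 0.01 [ 0.2 -0.3 -0. ] 3.9042379707098007
```

>>> {"fn": "move_arm", "kwargs": {"motion": [37.5, 0.65, -0.1, 2, 0, 37.5, 0.65, -0.1, 4.5, 0, 37.5, 0.65, -0.1, 6.8, 0, 37.5, 0.65, -0.1, 6.8, 0, 37.5, 0.65, -0.1, 6.8, 0]}}

```text
t: 16.93
eef_pos: [0.5052, 0.032, 0.1029]
tool_rot: [-0.0, 0.984, 0.175, -0.001]
wrist_force: [0.7, 0.2, 0.5]
gripper_width: 0.372
grip_force: 3.9
```

```bash
python3 go.py .506 .032 .1 20.2; python3 - <<'E'
from m import *
s=sense();T=s['eef_pos'];w=s['tool_rot'];R=Ro.from_quat(np.r_[w[1:],w[0]]).as_matrix()
snap("wrist","w12");p=np.load("pics/w12.npz")["p"];h=cv2.cvtColor(p,cv2.COLOR_BGR2HSV)
print(proj("w12",T-[0,0,.0564]+R[:,0]*.007),proj("w12",[[.506,.032,.031]]))
k=p.max(2).astype(int)
# classes: O olive, g grey, r red, d dark, w wood
def cl(q):
    H,S,V=map(int,q)
    if V<75:return'd'
    if S<60:return'g'
    if (H<6 or H>172) and S>170:return'r'
    if 20<H<55:return'O'
    return'.'
for r in range(175,262,3):print(r,''.join(cl(h[r,c]) for c in range(228,336,1)))
E
```

```text
16.9333 [0.5052 0.032  0.1029] yaw 20.21 move cm [0.07 0.03 0.29] turn 0.0 [0.7 0.2 0.5] 3.902237042784691
[[281.03985072 222.88890321]] [[281.46722078 225.00287349]]
175 ..dddddddddddddddddddddddddddddddddddddddddddddddddddddddddddddddddddddddddddddddddddddddddddddddddddddddddd
178 ..dddddddddddddddddddddddddddddddddddddddddddddddddddddddddddddddddddddddddddddddddddddddddddddddddddddddddd
181 dddddddddddddddddddddddddddddddddddddddddddddddddddddddddddddddddddddddddddddddddddddddddddddddddddddddddddd
184 dddddddddddddddddddddddddddddddddddddddddddddddddddddddddddddddddddddddddddddddddddddddddddddddddddddddddddd
187 ..dddddddddddddddddddddddddddddddddddddddddddddddddddddddddddddddddddddddddddddddddddddddddddddddddddddddddd
190 ..dddddddddddddddddddddddddddddddddddddddddddddddddddddddddddddddddddddddddddddddddddddddddddddddddddddddddd
193 ..dddddddddddddddddddddddddddddddddddddddddddddddddddddddddddddddddddddddddddddddddddddddddddddddddddddddddd
196 ..dddddddddddddddddddddddddddddddddddddddddddddddddddddddddddddddddddddddddddddddddddddddddddddddddddddddddd
199 ..ddddddddddddddddddddddd
[... 1643 characters left out ...]
dddddddddddddddddddddd
244 ddddddddddddddddddddddOOOOOOOOOggggggggggOOOOOOOOOOOOOOOOOOOOOOOOOggggggggggOOOOOOOOOddddddddddddddddddddddd
247 ddddddddddddddddddddrrrrrrrrrr.ggggggggggOOOOOOOOOOOOOOOOOOOOOOOOgggggggggg..rrrrrrrrrdddddddddddddddddddddd
250 ddddddddddddddddddddrrrrrrrrrr.ggggggggggddddddddddddddddddddddddgggggggggg..rrrrrrrrrrddddddddddddddddddddd
253 dddddddddddddddddddrrrrrrrrrr..ggggggggggdddddddddddddddddddddddddgggggggggg.rrrrrrrrrrddddddddddddddddddddd
256 dddddddddddddddddddrrrrrrrrrr..ggggggggggdddddddddddddddddddddddddgggggggggg.rrrrrrrrrrrdddddddddddddddddddd
259 ddddddddddddddddddrrrrrrrrrrr..ggggggggggdddddddddddddddddddddddddgggggggggg..rrrrrrrrrrdddddddddddddddddddd
```

The class map shows the pocket's inside at columns 256–313, rows 213–240, and the tips at columns 261–301 with their ends at row 222.

```bash
python3 - <<'E'
from m import *
s=sense();T=np.array([.5052,.032,.1029]);w=s['tool_rot'];R=Ro.from_quat(np.r_[w[1:],w[0]]).as_matrix()
f=lambda u,v,z:(R.T@(at("w12",u,v,z)-T)).round(4)
print("pocket far/near",f(284,212.7,.031),f(284,239.5,.031),"left/right",f(255.5,226,.031),f(312.5,226,.031))
print("tips",f(260.5,221.7,.0465),f(300.8,221.7,.0465))
E
```

```text
pocket far/near [0.0095 0.002  0.0719] [-0.0097  0.002   0.0719] left/right [ 0.     -0.0174  0.0719] [0.     0.0215 0.0719]
tips [ 0.0078 -0.013   0.0564] [0.0078 0.0125 0.0564]
```

>>> {"fn": "move_arm", "kwargs": {"motion": [37.5, -0.08, 0.22, 0, 0, 37.5, -0.08, 0.22, 0.5, 0, 37.5, -0.08, 0.22, 1.5, 0, 37.5, -0.08, 0.22, 2.5, 0, 37.5, -0.08, 0.22, 2.5, 0]}}

```text
t: 17.4
eef_pos: [0.5044, 0.0305, 0.0762]
tool_rot: [-0.0, 0.984, 0.176, -0.001]
wrist_force: [-1.0, 0.1, -1.0]
gripper_width: 0.377
grip_force: 3.9
```

>>> {"fn": "move_arm", "kwargs": {"motion": [37.5, 0, 0, 0.5, 0, 37.5, 0, 0, 1, 0, 37.5, 0, 0, 1.4, 0, 37.5, 0, 0, 1.4, 0]}}

```text
t: 17.73
eef_pos: [0.5052, 0.0307, 0.0634]
tool_rot: [-0.0, 0.984, 0.176, -0.001]
wrist_force: [0.0, 0.2, -1.3]
gripper_width: 0.377
grip_force: 3.9
```

>>> {"fn": "move_arm", "kwargs": {"motion": [37.5, 0, 0, 0.1, 0, 37.5, 0, 0, 0.2, 0, 37.5, 0, 0, 0.2, 0]}}

```text
t: 17.98
eef_pos: [0.5058, 0.0308, 0.0624]
tool_rot: [0.0, 0.984, 0.176, 0.0]
wrist_force: [0.5, -0.3, -1.7]
gripper_width: 0.374
grip_force: 3.9
```

Nearly on the floor; a little more, then release.

>>> {"fn": "move_arm", "kwargs": {"motion": [37.5, 0, 0, 0.1, 0, 37.5, 0, 0, 0.1, 0, 39, 0, 0, 0.1, 0, 41, 0, 0, 0.1, 0, 44, 0, 0, 0.1, 0]}}

```text
t: 18.4
eef_pos: [0.5059, 0.0307, 0.0615]
tool_rot: [0.0, 0.984, 0.176, 0.0]
wrist_force: [-0.3, -1.0, 0.3]
gripper_width: 0.42
grip_force: 1.0
```

>>> {"fn": "move_arm", "kwargs": {"motion": [48, 0, 0, 0, 0, 54, 0, 0, 0, 0, 60, 0, 0, 0, 0, 65, 0, 0, 0, 0, 65, 0, 0, 0, 0]}}

```text
t: 18.82
eef_pos: [0.5057, 0.0308, 0.0614]
tool_rot: [0.0, 0.984, 0.176, 0.0]
wrist_force: [-0.6, -0.6, 0.4]
gripper_width: 0.629
grip_force: 0.0
```

>>> {"fn": "move_arm", "kwargs": {"motion": [65, 0, 0, -0.5, 0, 65, 0, 0, -1.5, 0, 65, 0, 0, -3.5, 0, 65, 0, 0, -6.5, 0, 65, 0, 0, -10, 0]}}

```text
t: 19.23
eef_pos: [0.5047, 0.0309, 0.1623]
tool_rot: [-0.0, 0.984, 0.176, -0.001]
wrist_force: [0.8, 0.0, 0.1]
gripper_width: 0.651
grip_force: 0.0
```

>>> {"fn": "move_arm", "kwargs": {"motion": [65, -1, 0, -3, 0, 65, -1, 0, -4, 0, 65, -1, 0, -4, 0, 65, -1, 0, -4, 0]}}

```text
t: 19.57
eef_pos: [0.4966, 0.0273, 0.2019]
tool_rot: [0.0, 0.984, 0.176, 0.001]
wrist_force: [0.5, 1.2, 0.6]
gripper_width: 0.65
grip_force: 0.0
```

```bash
python3 - <<'E'
from m import *
s=sense();T=s['eef_pos'];print(s['t'],T,s['wrist_force'],s['gripper_width'],s['grip_force'])
d=snap("wrist","w13");h=cv2.cvtColor(d["pixels"],cv2.COLOR_BGR2HSV)
def cl(q):
    H,S,V=map(int,q)
    if V<75:return'd'
    if S<60:return'g'
    if (H<6 or H>172) and S>170:return'r'
    if 20<H<55:return'O'
    return'.'
u,v=proj("w13",[.505,.03,.065])[0].astype(int);print(u,v,proj("w13",[[.505,.03,.103],[.505,.03,.031]]))
for r in range(v-40,v+22,2):print(r,''.join(cl(h[r,c]) for c in range(u-45,u+45)))
for n in("scene","side"):
    f=n+"13";y=yel(f,n,[.5238,-.236,.042],14);print(n,y[0],y[1])
E
```

```text
19.5667 [0.49655814 0.02728414 0.2019276 ] [0.53813525 1.16670762 0.56888897] 0.6502204778014508 0.0
281 193 [[281.24315336 204.39485731]
 [281.07261214 186.64244068]]
153 .......ddddddddddddddddddddddddddddgdddgdddgddggggdgddddgggggggggggggggggggggggggggg......
155 .......dddddddddddddddddddgdddddddddgdddgdgdgddgggggdgddgdddggdgggdgggggggggggggdggd......
157 ......ddddddddddddddddddddddddddddddddddddgdddddddddgdddddgggdgggdgggdgggggggggdgggd......
159 .......dddddddddddddddddddddddddgdgddddddddggddgdgdgddgggggddgdgggddgggggdgggggggggg......
161 .......ddddddddddddddddddddddddddgdddddddddddddddddddddgggdggdggggdgggdggddggggggdgg......
163 .......dddddddddddddddddddddddddddddddddgddddddddddgddgdgddddgggdggdggdgggdggggggggd......
165 .......ddddddddddddddddddddddgdddddgddggddddddddddgdgdddddgdgddggdddgdgddgdgdgggdggd......
167 ........dddddddddddddOddOddOddddOdddddddgddgdddddOdOdOdgOdddOgdOOggdOggdgdgddgdgggdg......
169 .......dddddddddddgOOOOOOOOOOOOOOOOOOOOOOOOOOOOOOOOOOOOOOOOOOOOOOOOOOOOOOgdgdgggdggd......
171 .......ddddddddddgOOOOOOOOOOOOOOOOOOOOOOOOOOOOOOOOOOOOOOOOOOOOOOOOOOOOOOO
[... 1423 characters left out ...]
OOgddddddddd.......
203 ........ddddddddddOOOOOO.rrrrrr..ggggggggggggggggggggggggg..rrrrr..OOOOOOdddddddddd.......
205 ........dddddddddddddddd.rrrrrr..ggggggggggggggggggggggggg..rrrrrr.dddddddddddddddd.......
207 ........dddddddddddddddd.rrrrrr..ggggggggggggggggggggggggg..rrrrr..dddddddddddddddd.......
209 ........ddddddddddddddddd.......ggggggggggggggggggggggggggg.......ddddddddddddddddd.......
211 ........dddddddddddddddddddddddddgggggggggggggggggggggggggdddddddddddddddddddddddd........
213 ........dddddddddddddddddddddddddddddddddddddddddddddddddddddddddddddddddddddddddd........
scene [119 303  17  17 174] [126.31609195 310.50574713]
side [367 173  11  11  86] [372.12790698 178.09302326]
```

The tongs stand upright and centred in the stand, and the die is still in the holder. Handing in.

```bash
python3 -c "
from station import close_job
print(close_job())"
```

```text
the job is handed in; nothing more can be done
None
```

The brass die bottomed firmly in the holder (a steady push of about 16 N moved it no further), I let go of it, the tongs are back upright in their stand, and the job is handed in at about 20 s.

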